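# Drop the grinding balls from the feeder into the mortar

## Robot

A 7-joint arm with a two-finger parallel gripper is mounted at the origin on the work surface. World frame = base frame: x ahead of the robot, y to its left, z up, the work surface at z = 0. Lengths are in m, angles in rad, forces in N, time in s.
With the tool pointing down it reaches from about 0.35 to 0.9 m from the base axis. Payload 8.1 kg.
Tool frame: the origin (TCP) lies between the finger pads; the fingertips stand 25 mm ahead of it and the grasp point (between the pads) lies 6 mm ahead of it; z points along the fingers, y is the direction in which the jaws open and shut (so a half turn about z gives the same grasp; the last joint's range is limited). The gripper opens to 92 mm and grips with 3 to 60 N. Pads are 19 mm wide; open, the fingers measure 130 mm over their backs; the gripper's body (75 mm by 190 mm) begins 47 mm behind the grasp point.
Start: joints at [1.081, 0.434, 0.025, 1.573, -0.012, 1.134, -0.075], TCP at [0.236, -0.579, 0.252] pointing down, gripper open.
Joint ranges: [-2.62, 2.62], [-0.44, 2.09], [-1.27, 1.32], [0.08, 2.57], [-1.32, 4.46], [0.12, 2], [-2.74, 2.74]. Speed limits (rad/s): [2.22, 2.22, 3.01, 3.01, 3.14, 3.14, 3.14].

## Interface

Orientations are given as a rotation vector (axis times angle).
In Python, from cell import * gives the robot as it stands.
- The arm moves only by the shell command python3 -m jog 'ROWS' [FORCE]. ROWS is JSON, one flat list of numbers, 5 for each row, row after row: the finger opening in mm, from 0 to 91.8, then the shift along the tool's x, y, z in units of 40 mm (1.0 is 40 mm), then the turn about the tool's z in units of 6 degrees (1.0 is 6 degrees). A call has 1 to 20 rows; each row shifts and turns the pose as measured when the row begins, along the tool's axes as they then stand; what a row does not reach is not made up. A row lasts 1/12 s, in which the tool goes at most 41.7 mm and 7.16 degrees, less where a joint would pass 70% of its speed; a pose out of reach is approached as far as the arm can. A call is refused whole if a number of a shift passes 1 or a number of a turn 1, either way. A call with a gripper value outside its range is refused whole. The fingers move at their own pace and stop on an object; FORCE is the grip in N (left out, the last holds). Time passes only in rows, so rows that do not move let the fingers close. It gives the time, the measured TCP pose, the force and the opening at its end, in the units of the state.
- observe(): the state, without advancing time (a new reading comes with each control period).
- get_image(name): name is "side" or "top"; returns the picture (400x640x3 uint8, red, green, blue); there is no depth.
- camera_params(name): a dict with "intrinsics" (3x3 intrinsics, pixels), "dist_coeffs" ([k1, k2, p1, p2, k3] as OpenCV has them; the pictures are not rectified), "xyz" and "orientation" of the camera in the world. Camera axes: x right, y down, z forward; pixel columns grow to the right and rows downward; lengths in m; the calibration is good to about 2 mm. A picture is of the moment at which its call begins. camera_params takes no time and is no camera call.
- sign_off(): hands the job in, once; it reports no verdict.
The state is a dict: "clock": time; "joints": joint angles; "dq": joint speeds; "joint_efforts": joint torques, N m; "position": TCP position; "ee_rot": TCP orientation; "force": force on the tool from outside, world axes, zero at the start; "ft_torque": the same for the moment, N m; "width": opening from 0.0 (shut) to 1.0 (fully open).
Only numpy, scipy, OpenCV 4.12 (cv2) and the standard library are available. Lean on these libraries where they do the work, as an engineer would, in place of code of your own. Each camera call takes 0.05 s, during which the arm holds its last target. There are 200 camera calls.

## Task

The mortar stands under one of the two chutes of the grinding-ball feeder. Draw the slide gate of that hopper right out until it hits its end stop, so that both balls run down the chute into the mortar, then push the gate fully home again and let go. Leave the other gate, the mortar and the things standing around where they are.

Things in the scene. Friction and masses are not known exactly. Their poses are not given: they have to be found in the camera images.
- feeder: White bench stand, fixed: two clear hoppers, left (+y) and right (-y), either side of a column. Origin: centre of the underside of its 150 x 190 mm foot; x points away from the robot (yaw within 20 deg), z up. Each bin is 104 mm square, centred at x 0, y +75 or -75 mm, 250 to 307 mm high. Below it a steel gate is drawn out to -x; under that a chute slopes outwards (left one +y, right one -y) to an outlet at y = +/-171 mm.
- gate_left (a joint): Slide gate of the left hopper: how far it is drawn out towards the robot (the feeder's -x), m. 0 = fully home against its inner stop, 0.060 = hitting its end stop. It starts between 0 and 0.008, slides with about 2.5 N of friction plus 6 N per m/s, and stays where it is left. The throat is clear from about 0.050.
- tab_left (a point): Point on the upright aluminium pull tab at the robot-side end of the left gate; moves with it. Tab: 12 mm thick along the feeder's x, 44 mm wide along y, from 167 to 227 mm above the bench. The point is mid-thickness, mid-width, 200 mm up, 135 mm before the hopper's centre when home. Free above, and 75 mm behind it to the bin; plate and rails there are under 180 mm high. Axes as the feeder's.
- outlet_left (a point): Centre of the open lower mouth (about 34 x 42 mm) of the left hopper's chute, 85 mm above the bench; fixed to the feeder. Axes as the feeder's.
- ball_left1: White ceramic grinding ball, 24 mm across, about 43 g; it starts in the throat of the left hopper, resting on the gate. The body's origin lies 12 mm from its centre and turns with the ball.
- ball_left1_center (a point): Centre of that ball (left hopper, number 1).
- ball_left2: White ceramic grinding ball, 24 mm across, about 43 g; it starts in the throat of the left hopper, on top of the first. The body's origin lies 12 mm from its centre and turns with the ball.
- ball_left2_center (a point): Centre of that ball (left hopper, number 2).
- gate_right (a joint): Slide gate of the right hopper: how far it is drawn out towards the robot (the feeder's -x), m. 0 = fully home against its inner stop, 0.060 = hitting its end stop. It starts between 0 and 0.008, slides with about 2.5 N of friction plus 6 N per m/s, and stays where it is left. The throat is clear from about 0.050.
- tab_right (a point): Point on the upright aluminium pull tab at the robot-side end of the right gate; moves with it. Tab: 12 mm thick along the feeder's x, 44 mm wide along y, from 167 to 227 mm above the bench. The point is mid-thickness, mid-width, 200 mm up, 135 mm before the hopper's centre when home. Free above, and 75 mm behind it to the bin; plate and rails there are under 180 mm high. Axes as the feeder's.
- outlet_right (a point): Centre of the open lower mouth (about 34 x 42 mm) of the right hopper's chute, 85 mm above the bench; fixed to the feeder. Axes as the feeder's.
- ball_right1: White ceramic grinding ball, 24 mm across, about 43 g; it starts in the throat of the right hopper, resting on the gate. The body's origin lies 12 mm from its centre and turns with the ball.
- ball_right1_center (a point): Centre of that ball (right hopper, number 1).
- ball_right2: White ceramic grinding ball, 24 mm across, about 43 g; it starts in the throat of the right hopper, on top of the first. The body's origin lies 12 mm from its centre and turns with the ball.
- ball_right2_center (a point): Centre of that ball (right hopper, number 2).
- mortar: White porcelain mortar (open bowl), 116 mm across the rim, 62 mm high, walls 8 mm, floor 12 mm thick, loose, about 0.65 kg. Origin: centre of its underside, on the bench. It stands under the outlet of one of the two chutes (centre within 12 mm of it); which one varies. Under the other outlet stands a closed tin.
- tin: Closed aluminium tin, 80 mm across, 50 mm high, loose, under the other outlet. Origin: centre of its underside. Bystander.
- reagent_bottle: Amber bottle with black cap, 68 mm across, 150 mm high, loose, standing before the left outlet, on its robot side. Origin: centre of its underside. Bystander.
- beaker: Glass beaker, 72 mm across, 90 mm high, loose, standing before the right outlet, on its robot side. Origin: centre of its underside. Bystander.
- jar: White jar, 64 mm across, 70 mm high, loose, standing on the robot's side of the feeder about midway between the two gates' lines, lower than the gates. Origin: centre of its underside. Bystander.

How it is judged:
By the outcome, as a careful person would: the job done as asked, in the order asked, and still so for the second after the job is handed in, with the robot touching nothing.
It also fails if it takes over 38 s, if anything falls off the work surface, if the arm or the gripper's body presses on something with over 40 N, if the wrist force passes 120 N, or if a joint passes its speed limit or range.

## Working session

There is one attempt and no reset: what is moved stays moved. The work goes in short steps, Python scripts to look and compute and a shell command to move; the robot and the scene stay as the last step left them, time stands still between calls to the robot, and variables do not carry over. Pictures are saved under pics/ and viewed, about 8 in all and at most 12, crops included, and the job is handed in when it is done.

```bash
mkdir -p pics; python3 - <<'E'
from cell import *
import cv2
for n in("side","top"):
    cv2.imwrite(f"pics/{n}0.png",get_image(n)[:,:,::-1]); p=camera_params(n); print(n,p)
s=observe();print(s['clock'],s['position'],s['ee_rot'],s['force'],s['width'])
E
```

```text
side {'intrinsics': array([[396.98331419,   0.        , 322.1423021 ],
       [  0.        , 396.98331419, 186.64939564],
       [  0.        ,   0.        ,   1.        ]]), 'dist_coeffs': array([-0.02151565,  0.        ,  0.        ,  0.        ,  0.        ]), 'xyz': array([0.69593569, 0.19830807, 0.81009076]), 'orientation': array([-0.53444121, -3.02070131,  0.40197886])}
top {'intrinsics': array([[467.32133682,   0.        , 326.56895789],
       [  0.        , 467.32133682, 204.74500465],
       [  0.        ,   0.        ,   1.        ]]), 'dist_coeffs': array([-0.07268783,  0.        ,  0.        ,  0.        ,  0.        ]), 'xyz': array([0.46661018, 0.02366401, 1.13717199]), 'orientation': array([-2.12073257,  2.14058326, -0.18133367])}
0.1 [ 0.2355145  -0.57845888  0.25102369] [-3.08170164e+00 -6.03400789e-01  7.09471156e-04] [0.35808023 1.07147307 0.13015139] 1.003858965461343
```

View pics/side0.png

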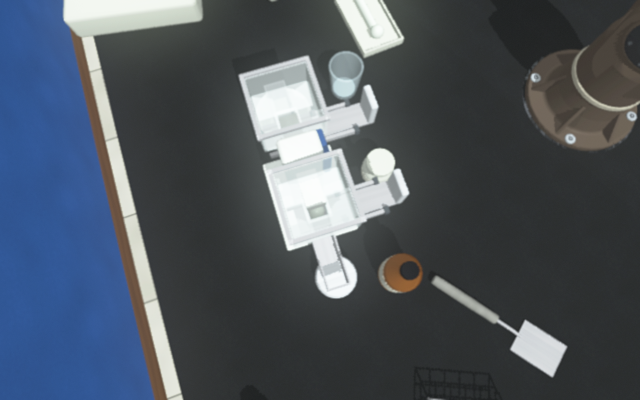

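View pics/top0.png

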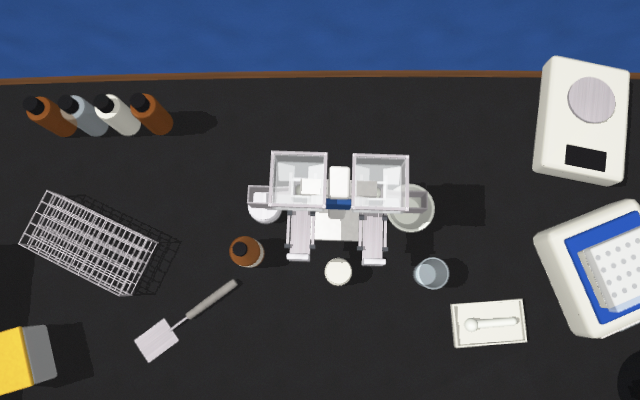

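The top view shows a 50 px bowl under the right outlet at (410,207) and a ~35 px tin under the left one at (263,207), so the right gate looks like the one to draw. The right tab is near (374,262) in top and (370,105) in side. I'll enlarge both.

```bash
python3 - <<'E'
import cv2,numpy as np
t=cv2.imread("pics/top0.png")[140:280,240:440]; s=cv2.imread("pics/side0.png")[70:225,310:420]
t=cv2.resize(t,None,fx=4,fy=4,interpolation=cv2.INTER_CUBIC)
s=cv2.resize(s,None,fx=5,fy=5,interpolation=cv2.INTER_CUBIC)[:600]
cv2.imwrite("pics/t1.png",t);cv2.imwrite("pics/s1.png",s)
E
```

```text
(no output)
```

View pics/t1.png

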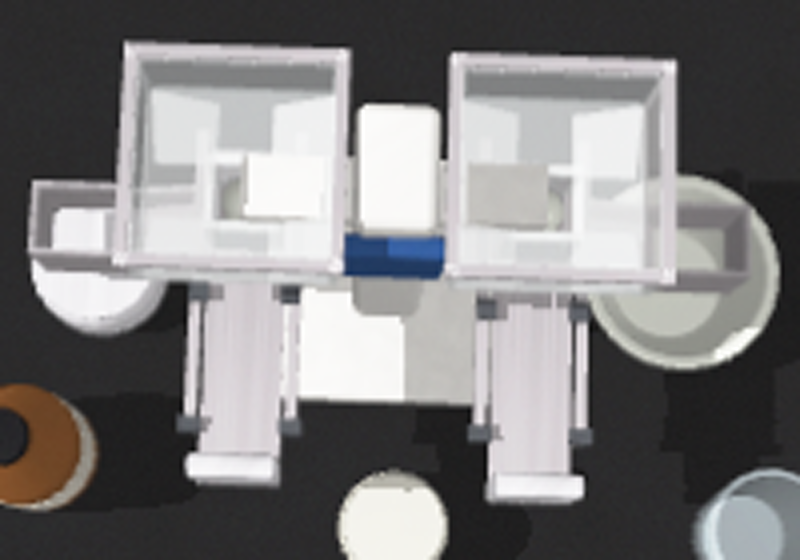

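View pics/s1.png

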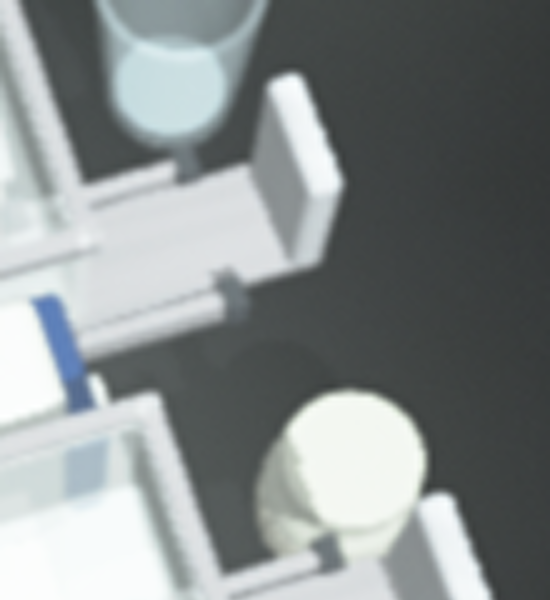

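The right chute ends over the open bowl, so the mortar is on the right and the tin is on the left. The right tab's top face is centred at about crop (535,488) in top and (308,132) in side. Next I triangulate it and get the yaw from the bin rims.

```bash
cat > h.py <<'E'
from cell import *
import cv2,numpy as np
from scipy.spatial.transform import Rotation as R
def ray(n,px):
    p=camera_params(n); u=cv2.undistortPoints(np.array([[px]],float),p["intrinsics"],p["dist_coeffs"])[0,0]
    d=R.from_rotvec(p["orientation"]).apply([u[0],u[1],1]); return p["xyz"],d/np.linalg.norm(d)
def plane(n,px,z):
    c,d=ray(n,px); return c+d*(z-c[2])/d[2]
def tri(a,b):
    c1,d1=ray("side",a);c2,d2=ray("top",b)
    s=np.linalg.lstsq(np.c_[d1,-d2],c2-c1,rcond=None)[0]
    p,q=c1+s[0]*d1,c2+s[1]*d2; return (p+q)/2,np.linalg.norm(p-q)
T=lambda x,y:(240+x/4,140+y/4)
S=lambda x,y:(310+x/5,70+y/5)
E
python3 - <<'E'
from h import *
np.set_printoptions(precision=4,suppress=True)
print("tabR tri",tri(S(308,132),T(535,488)))
print("tabR top",plane("top",T(535,488),.227),"side",plane("side",S(308,132),.227))
print("tabL top",plane("top",T(232,470),.227))
B=[plane("top",T(*c),.307) for c in((125,42),(677,60),(677,283),(115,270))]
print(np.array(B)); 
for a,b in((1,0),(2,3)):
    v=B[b]-B[a]; print("yaw",np.degrees(np.arctan2(-v[0],v[1])),np.linalg.norm(v))
c=np.mean(B,0);print("centre",c)
print("mortar",plane("top",T(684,272),.062),"tin",plane("top",T(98,265),.05),"jar",plane("top",T(392,525),.07),"beaker",plane("top",(431,272),.09))
print("beaker ctr side",plane("side",(346,66),.09))
s=observe();M=R.from_rotvec(s['ee_rot']).as_matrix();print(M)
E
```

```text
tabR tri (array([ 0.5116, -0.0663,  0.2234]), np.float64(0.0009566772267164641))
tabR top [ 0.5111 -0.0656  0.227 ] side [ 0.513  -0.0651  0.227 ]
tabL top [0.5212 0.0812 0.227 ]
[[ 0.7132  0.1258  0.307 ]
 [ 0.7022 -0.1284  0.307 ]
 [ 0.5983 -0.1242  0.307 ]
 [ 0.6067  0.1291  0.307 ]]
yaw -2.475484890354957 0.25447037002168366
yaw -1.8914439906858083 0.25337775689417164
centre [0.6551 0.0006 0.307 ]
mortar [ 0.6436 -0.1722  0.062 ] tin [0.6531 0.1718 0.05  ] jar [0.4987 0.0005 0.07  ] beaker [ 0.494  -0.2064  0.09  ]
beaker ctr side [ 0.4935 -0.209   0.09  ]
[[ 0.9262  0.3771 -0.0007]
 [ 0.3771 -0.9262  0.0013]
 [-0.0002 -0.0014 -1.    ]]
```

Two views agree: the tab top is at about (0.512, -0.066, 0.223–0.227) and is drawn out ~5 mm. The feeder yaw is about -2.3° and the bin span of 0.254 matches. The gripper body is 190 mm along the jaws and would hit the bin, so I grip across the tab's 44 mm width with the jaws along feeder y. First a turn of +24.4° and a lift, then the traverse.

```bash
python3 -m jog '[91.8,0,0,-0.25,0.9, 91.8,0,0,-0.25,0.9, 91.8,0,0,-0.25,0.9, 91.8,0,0,-0.25,0.9, 91.8,0,0,0,0.5, 91.8,0,0,0,0, 91.8,0.4,-0.8,0,0, 91.8,0.4,-0.8,0,0, 91.8,0.4,-0.8,0,0, 91.8,0.4,-0.8,0,0, 91.8,0.4,-0.8,0,0, 91.8,0.4,-0.8,0,0, 91.8,0.4,-0.8,0,0, 91.8,0.4,-0.8,0,0, 91.8,0.4,-0.8,0,0, 91.8,0.4,-0.8,0,0, 91.8,0.4,-0.8,0,0, 91.8,0,0,0,0]' 30
cat >> h.py <<'E'
def go(x,y,z,yaw=-2.3):
    s=observe();M=R.from_rotvec(s['ee_rot']).as_matrix()
    d=M.T@(np.array([x,y,z])-s['position'])/.04
    print("t",round(s['clock'],2),"pos",s['position'].round(4),"yaw",np.degrees(np.arctan2(M[1,0],M[0,0])).round(2),"zax",M[:,2].round(3),"F",s['force'].round(1),"w",round(s['width']*92,1),"units",d.round(2),"turn",((np.degrees(np.arctan2(M[1,0],M[0,0]))-yaw)/6).round(2))
E
python3 -c "
from h import *
go(.512,-.066,.27)"
```

```text
clock: 1.6
position: [0.4322, -0.2195, 0.2843]
ee_rot: [-3.13, 0.066, 0.02]
force: [-0.3, 0.6, -0.7]
width: 1.0
t 1.6 pos [ 0.4322 -0.2195  0.2843] yaw -2.41 zax [-0.013  0.011 -1.   ] F [-0.3  0.6 -0.7] w 92.0 units [ 1.84 -3.91  0.37] turn -0.02
```

```bash
python3 -m jog '[91.8,0.4,-0.8,0,0, 91.8,0.4,-0.8,0,0, 91.8,0.4,-0.8,0,0, 91.8,0.4,-0.8,0,0, 91.8,0.25,-0.7,0.1,0, 91.8,0,0,0,0, 91.8,0,0,0,0]'
python3 - <<'E'
from h import *
go(.512,-.066,.213)
a=get_image("top")[190:290,320:460,::-1];b=get_image("side")[50:150,310:450,::-1]
im=np.vstack([cv2.resize(i,None,fx=4,fy=3 and 4,interpolation=cv2.INTER_CUBIC) for i in (a,b)])
cv2.imwrite("pics/c2.png",cv2.resize(im,None,fx=.75,fy=.75))
E
```

```text
clock: 2.18
position: [0.5128, -0.0598, 0.278]
ee_rot: [-3.13, 0.038, 0.026]
force: [-0.2, -1.2, 0.7]
width: 1.002
t 2.18 pos [ 0.5128 -0.0598  0.278 ] yaw -1.37 zax [-0.017  0.011 -1.   ] F [-0.2 -1.2  0.7] w 92.2 units [0.01 0.17 1.62] turn 0.15
```

View pics/c2.png

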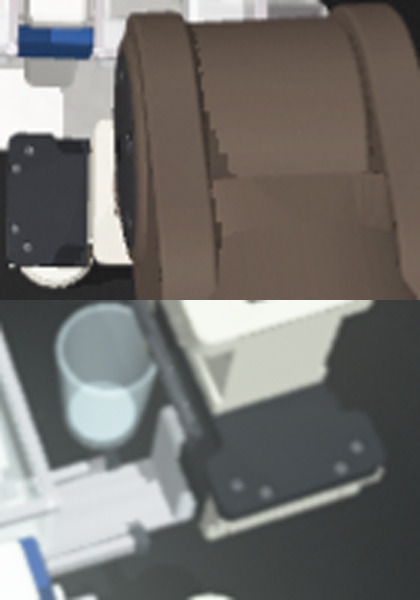

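```bash
cat >> h.py <<'E'
def proj(n,P):
    p=camera_params(n);Ri=R.from_rotvec(p["orientation"]).inv()
    return cv2.projectPoints(np.array([P],float),Ri.as_rotvec(),-Ri.apply(p["xyz"]),p["intrinsics"],p["dist_coeffs"])[0].ravel()
E
python3 - <<'E'
from h import *
s=observe();M=R.from_rotvec(s['ee_rot']).as_matrix()
for q in((0,.046,.025),(0,-.046,.025),(0,.046,-.04),(0,-.046,-.04),(.0,-.095,-.045)):
    P=s['position']+M@np.array(q); u=proj("side",P); print(q,P.round(3),(u-[310,50])*3+[0,300])
u=proj("side",[.512,-.066,.227]);print((u-[310,50])*3+[0,300])
E
```

```text
(0, 0.046, 0.025) [ 0.511 -0.106  0.253] [165.47317672 348.56604913]
(0, -0.046, 0.025) [ 0.513 -0.014  0.254] [228.14796363 498.72443521]
(0, 0.046, -0.04) [ 0.512 -0.107  0.318] [177.16603686 272.7659466 ]
(0, -0.046, -0.04) [ 0.514 -0.015  0.319] [247.5955975  436.59159181]
(0.0, -0.095, -0.045) [0.516 0.034 0.324] [289.7499335  525.46408642]
[185.89269109 437.14266317]
```

The tips' predicted pixels match the picture: the fingers straddle the tab, one on each side in y. Now descend and grip.

```bash
python3 -m jog '[91.8,0,0.15,0,0.15, 91.8,0,0,0,0, 91.8,0,0,0.4,0, 91.8,0,0,0.4,0, 91.8,0,0,0.4,0, 91.8,0,0,0.3,0, 91.8,0,0,0,0]'
python3 -c "
from h import *
go(.512,-.066,.213)"
```

```text
clock: 2.87
position: [0.5093, -0.0777, 0.2174]
ee_rot: [-3.133, 0.091, 0.022]
force: [-0.5, 0.0, -0.2]
width: 1.0
t 2.87 pos [ 0.5093 -0.0777  0.2174] yaw -3.31 zax [-0.014  0.007 -1.   ] F [-0.5  0.  -0.2] w 92.0 units [ 0.05 -0.3   0.11] turn -0.17
```

```bash
python3 -m jog '[91.8,0.05,-0.2,0.1,-0.15, 91.8,0,0,0,0, 91.8,0,0,0,0]'
python3 -c "
from h import *
go(.512,-.066,.213)"
```

```text
clock: 3.12
position: [0.5117, -0.0718, 0.2141]
ee_rot: [-3.134, 0.07, 0.021]
force: [0.4, -0.3, -0.3]
width: 1.002
t 3.12 pos [ 0.5117 -0.0718  0.2141] yaw -2.56 zax [-0.013  0.007 -1.   ] F [ 0.4 -0.3 -0.3] w 92.2 units [ 0.   -0.15  0.03] turn -0.04
```

```bash
python3 -m jog '[70,0,-0.1,0,0, 60,0,0,0,0, 56,0,0,0,0, 52,0,0,0,0, 52,0,0,0,0]' 30
python3 -c "
from h import *
go(.512,-.066,.213)"
```

```text
clock: 3.53
position: [0.5133, -0.0672, 0.2166]
ee_rot: [-3.135, 0.069, 0.015]
force: [0.2, -0.1, -0.3]
width: 0.687
t 3.53 pos [ 0.5133 -0.0672  0.2166] yaw -2.53 zax [-0.009  0.006 -1.   ] F [ 0.2 -0.1 -0.3] w 63.2 units [-0.03 -0.03  0.09] turn -0.04
```

```bash
python3 -m jog '[52,0,0,0.05,0, 46,0,0,0,0, 35,0,0,0,0, 35,0,0,0,0, 35,0,0,0,0, 35,0,0,0,0]' 30
python3 -c "
from h import *
go(.512,-.066,.213)"
```

```text
clock: 4.03
position: [0.5135, -0.0662, 0.2148]
ee_rot: [-3.134, 0.068, 0.014]
force: [-0.3, 1.6, 0.0]
width: 0.478
t 4.03 pos [ 0.5135 -0.0662  0.2148] yaw -2.47 zax [-0.009  0.007 -1.   ] F [-0.3  1.6  0. ] w 44.0 units [-0.04 -0.    0.05] turn -0.03
```

Gripped at 44.0 mm, which is exactly the tab width. Pulling it out.

```bash
python3 -m jog '[35,-0.2,0,0,0, 35,-0.3,0,0,0, 35,-0.3,0,0,0, 35,-0.3,0,0,0, 35,-0.3,0,0,0, 35,-0.2,0,0,0]' 35
python3 -c "
from h import *
go(.512,-.066,.213)"
```

```text
clock: 4.53
position: [0.4549, -0.0637, 0.2157]
ee_rot: [-3.134, 0.068, -0.015]
force: [36.1, -1.4, -25.8]
width: 0.476
t 4.53 pos [ 0.4549 -0.0637  0.2157] yaw -2.5 zax [ 0.01   0.007 -1.   ] F [ 36.1  -1.4 -25.8] w 43.8 units [ 1.43 -0.    0.08] turn -0.03
```

58.6 mm of travel and a 36 N reaction, so it is at the end stop. I ease off, let the balls run and look.

```bash
python3 -m jog '[35,0,0,0,0, 35,0,0,0,0, 35,0,0,0,0, 35,0,0,0,0, 35,0,0,0,0, 35,0,0,0,0, 35,0,0,0,0, 35,0,0,0,0, 35,0,0,0,0, 35,0,0,0,0, 35,0,0,0,0, 35,0,0,0,0, 35,0,0,0,0, 35,0,0,0,0, 35,0,0,0,0, 35,0,0,0,0, 35,0,0,0,0, 35,0,0,0,0]'
python3 - <<'E'
from h import *
go(.512,-.066,.213)
a=get_image("top")[140:290,330:460,::-1];b=get_image("side")[30:180,230:430,::-1]
im=np.hstack([cv2.resize(i,None,fx=2.4,fy=2.4,interpolation=cv2.INTER_CUBIC) for i in (a,b)])
cv2.imwrite("pics/c3.png",im)
E
```

```text
clock: 6.03
position: [0.4548, -0.0637, 0.2157]
ee_rot: [-3.134, 0.069, -0.023]
force: [3.9, 1.7, -3.5]
width: 0.474
t 6.03 pos [ 0.4548 -0.0637  0.2157] yaw -2.52 zax [ 0.015  0.007 -1.   ] F [ 3.9  1.7 -3.5] w 43.6 units [ 1.43 -0.01  0.09] turn -0.04
```

View pics/c3.png

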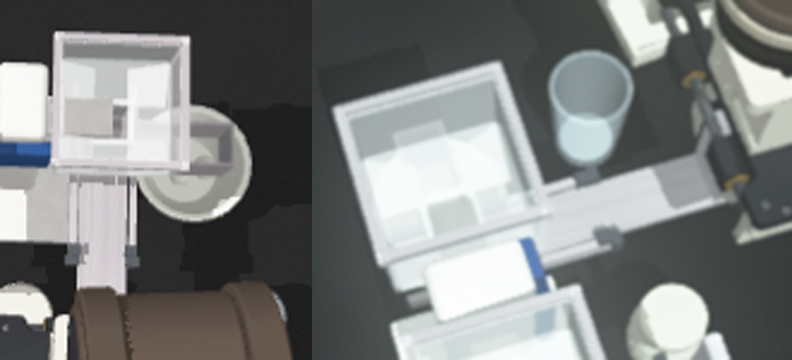

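The gate plate extends well out and the throat square is dark. Next, a before/after zoom of the bowl to check that both balls are in it.

```bash
python3 - <<'E'
from h import *
f=lambda i:cv2.resize(i[170:235,350:440],None,fx=4.4,fy=6*.74,interpolation=cv2.INTER_CUBIC)
a=cv2.imread("pics/top0.png");b=get_image("top")[:,:,::-1].copy()
im=np.hstack([f(a),f(b)]).astype(float);im=(255*(im/255)**1.6).astype(np.uint8)
cv2.imwrite("pics/c4.png",im)
E
```

```text
(no output)
```

View pics/c4.png

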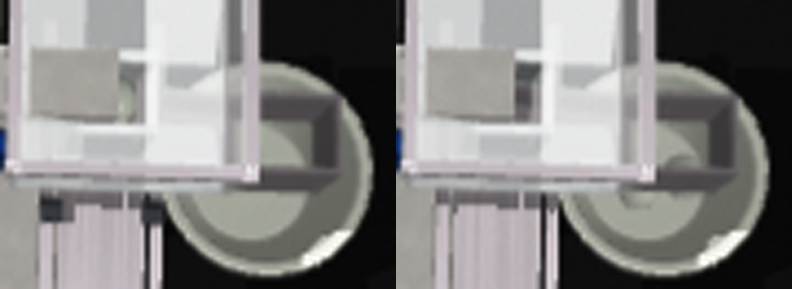

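Before the pull a ball was visible in the throat at (125,100). Now the throat is empty and two balls sit in the bowl, at about (635,195) and (685,165). Pushing the gate home.

```bash
python3 -m jog '[35,0.2,0,0,0, 35,0.3,0,0,0, 35,0.3,0,0,0, 35,0.3,0,0,0, 35,0.25,0,0,0, 35,0.15,0,0,0]'
python3 -c "
from h import *
go(.5148,-.066,.213)"
```

```text
clock: 6.68
position: [0.5142, -0.0662, 0.2157]
ee_rot: [-3.134, 0.068, -0.007]
force: [-3.0, 2.6, 4.8]
width: 0.478
t 6.68 pos [ 0.5142 -0.0662  0.2157] yaw -2.48 zax [ 0.004  0.006 -1.   ] F [-3.   2.6  4.8] w 43.9 units [ 0.01 -0.01  0.07] turn -0.03
```

Still only sliding friction, so it has not reached the stop. Push on gently.

```bash
python3 -m jog '[35,0.12,0,0,0, 35,0.12,0,0,0]'
python3 -c "
from h import *
go(.5148,-.066,.213)"
```

```text
clock: 6.85
position: [0.5164, -0.0663, 0.2152]
ee_rot: [-3.135, 0.067, 0.024]
force: [-27.7, 1.5, 26.6]
width: 0.477
t 6.85 pos [ 0.5164 -0.0663  0.2152] yaw -2.44 zax [-0.015  0.006 -1.   ] F [-27.7   1.5  26.6] w 43.9 units [-0.04 -0.01  0.06] turn -0.02
```

Home stop reached (27.7 N, 61.6 mm from the drawn position). Relax and release.

```bash
python3 -m jog '[35,0,0,0,0, 35,0,0,0,0, 60,0,0,0,0, 80,0,0,0,0, 80,0,0,0,0, 80,0,0,0,0]'
python3 -c "
from h import *
go(.5164,-.066,.30)"
```

```text
clock: 7.35
position: [0.5179, -0.0668, 0.215]
ee_rot: [-3.135, 0.068, 0.025]
force: [-0.0, -0.6, -0.4]
width: 0.72
t 7.35 pos [ 0.5179 -0.0668  0.215 ] yaw -2.48 zax [-0.016  0.006 -1.   ] F [-0.  -0.6 -0.4] w 66.2 units [-0.07 -0.03 -2.12] turn -0.03
```

```bash
python3 -m jog '[80,0,0,0,0, 80,0,0,-0.3,0, 80,0,0,-0.5,0, 80,0,0,-0.5,0, 80,0,0,-0.5,0, 80,0,0,-0.5,0, 80,-0.7,0.5,0,0, 80,-0.7,0.7,0,0, 80,-0.7,0.7,0,0, 80,-0.7,0.7,0,0, 80,-0.4,0.7,0,0, 80,-0.2,0.7,0,0, 80,-0.2,0.7,0,0, 80,-0.2,0.7,0,0, 80,-0.2,0.7,0,0, 80,-0.2,0.7,0,0, 80,0,0,0,0, 80,0,0,0,0, 80,0,0,0,0]'
python3 - <<'E'
from h import *
go(.5164,-.066,.30)
a=get_image("top")[:,:,::-1];b=get_image("side")[:,:,::-1]
cv2.imwrite("pics/top5.png",a);cv2.imwrite("pics/side5.png",b)
t=cv2.resize(a[140:300,230:450],None,fx=3,fy=3,interpolation=cv2.INTER_CUBIC)
s=cv2.resize(b[70:225,310:420],None,fx=3,fy=3,interpolation=cv2.INTER_CUBIC)
cv2.imwrite("pics/c5.png",cv2.resize(np.hstack([t[:465],s]),(800,376)))
d=np.abs(cv2.imread("pics/top0.png").astype(int)-a).max(2)[140:300,200:460]
ys,xs=np.where(d>40);print("changed px",len(xs),np.unique(np.c_[xs//10*10+200,ys//10*10+140],axis=0,return_counts=True))
E
```

```text
clock: 8.93
position: [0.332, -0.3436, 0.3127]
ee_rot: [-3.137, 0.068, 0.014]
force: [-0.2, 0.1, -0.7]
width: 0.871
t 8.93 pos [ 0.332  -0.3436  0.3127] yaw -2.5 zax [-0.009  0.004 -1.   ] F [-0.2  0.1 -0.7] w 80.2 units [ 4.31 -7.13  0.3 ] turn -0.03
changed px 185 (array([[350, 210],
       [360, 210],
       [360, 250],
       [360, 260],
       [370, 190],
       [370, 250],
       [370, 260],
       [380, 210],
       [380, 220],
       [380, 250],
       [380, 260],
       [410, 200]]), array([ 3, 22,  1, 35, 20,  8, 40, 14,  4, 14, 23,  1]))
```

View pics/c5.png

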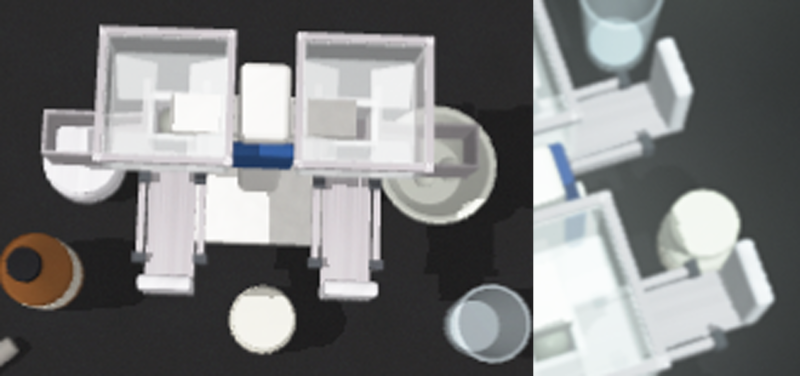

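The right tab has moved inward from row 262 to about 259.6 in the top view. That puts it at x ≈ 0.516, against 0.517 expected for home. Two balls lie in the bowl. The pixels that changed are only at the right gate, its throat and the bowl, and the arm is clear. Handing in.

```bash
python3 -c "
from cell import *
print(sign_off())"
```

```text
the job is handed in; nothing more can be done
None
```

The job is done and handed in at about 9 s of the 38 s allowed. The mortar stood under the right chute, so I worked the right gate.

- **Gate out:** I gripped the tab across its 44 mm width and drew the gate out. It hit its end stop after 58.6 mm of tool travel, with a 36 N reaction.
- **Balls:** I held the gate open for 1.5 s. The pictures then showed the throat empty and two balls in the mortar.
- **Gate home:** I pushed the gate in until it met the inner stop at about 28 N, after 61.6 mm of tool travel. Then I let go, lifted off and moved clear.

**Last checks:**
- The right tab measures x ≈ 0.516 m, against about 0.517 m expected for fully home; that difference is within the measuring error.
- Comparing top views from before and after, the only changes were at the right gate, its throat and the inside of the bowl. The other gate, mortar, tin, bottle, beaker and jar are where they were.
- No check failed. The tool travel differed from the gate's 60 mm stroke by a few mm, because the gate started slightly drawn out and the grip gave a little when pressed against the stops.

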